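# Hold the carved panel against the sprung fence

## Robot

A 6-joint arm with a two-finger parallel gripper is mounted at the origin on the work surface. World frame = base frame: x ahead of the robot, y to its left, z up, the work surface at z = 0. Lengths are in m, angles in rad, forces in N, time in s.
With the tool pointing down it reaches from about 0.275 to 0.85 m from the base axis. Payload 5.2 kg.
Tool frame: the origin (TCP) lies midway between the tips of the shut fingers; the grasp point (between the pads) lies 19 mm behind it; y points along the fingers, z is the direction in which the jaws open and shut, and the axes are right-handed (so a half turn about y gives the same grasp; the last joint's range is limited). The gripper opens to 85 mm and grips with 20 to 120 N. Pads are 22 mm wide; open, the fingers measure 114 mm over their backs; the gripper's body (76 mm by 85 mm) begins 54 mm behind the grasp point. The pads swing forward as they close: fully open they stand 13 mm farther back than shut.
Start: joints at [1.009, 0.259, 1.535, -0, 1.348, -0.203], TCP at [0.193, 0.515, 0.231] pointing down, gripper open.
Joint ranges: [-3.14, 3.14], [-0.91, 2.08], [0.19, 2.58], [-1.22, 4.36], [0.22, 2.71], [-3.12, 3.12]. Speed limits (rad/s): [2.57, 2.57, 3.14, 3.14, 3.14, 3.14].

## Interface

Orientations are given as a unit quaternion [w, x, y, z].
In Python, from station import manip, get_image, get_calibration gives the robot as it stands. The module is installed in compiled form; this text tells all that it offers.
- The arm moves only by the shell command python3 -m pendant 'ROWS' [FORCE]. ROWS is JSON, one flat list of numbers, 7 for each row, row after row: the shift along the tool's x, y, z in m, then the turn, a rotation vector about the tool's x, y, z in degrees, then the opening, from 0 (shut) to 1 (fully open). In form: [tx, ty, tz, rx, ry, rz, gripper, tx, ty, tz, rx, ry, rz, gripper, ...]. A call has 1 to 10 rows; each row is the pose to reach, as a shift and turn from the pose measured when the call began, along the tool's axes at that moment; what a row does not reach only later rows make up. A row lasts 1/8 s, in which the tool goes at most 62.5 mm and 10.7 degrees, less where a joint would pass 70% of its speed; a pose out of reach is approached as far as the arm can. A call with a gripper value outside its range is refused whole. The fingers move at their own pace and stop on an object; FORCE is the grip in N (left out, the last holds). Time passes only in rows, so rows that repeat a pose let the fingers close. It gives the time, the measured TCP pose, the force and the opening at its end, in the units of the state.
- manip.read_state(): the state, without advancing time (a new reading comes with each control period).
- get_image(name): name is "side" or "top"; returns the picture (480x640x3 uint8, red, green, blue); there is no depth.
- get_calibration(name): a dict with "camera_matrix" (3x3 intrinsics, pixels), "R" (3x3) and "t" (3): a world point X has camera coordinates R X + t. Camera axes: x right, y down, z forward; pixel columns grow to the right and rows downward; lengths in m; the calibration is good to about 2 mm. A picture is of the moment at which its call begins. get_calibration takes no time and is no camera call.
- manip.sign_off(): hands the job in, once; it reports no verdict.
The state is a dict: "t": time; "joint_positions": joint angles; "joint_vel": joint speeds; "tau": joint torques, N m; "position": TCP position; "tool_rot": TCP orientation; "ft_force": force on the tool from outside, world axes, zero at the start; "torque": the same for the moment, N m; "finger_gap": finger opening in m.
Only numpy, scipy, OpenCV 4.12 (cv2) and the standard library are available. Lean on these libraries where they do the work, as an engineer would, in place of code of your own. Each camera call takes 0.05 s, during which the arm holds its last target.

## Task

Pick up the T-shaped carved wooden panel, lay it flat on the bed of the holding jig with the straight edge of its wide head centred and square against the dark sprung fence, and push until the fence's black pointers stand in the green part of the scales, never letting them run into the red. Finish while still holding it there with that steady push, as a third hand, so that I can screw it on; do not let go. Leave the two gouges and the mallet where they are.

Things in the scene. Friction and masses are not known exactly. Their poses are not given: they have to be found in the camera images.
- jig: Fixed holding jig, left or right, yaw up to 25 degrees. Plywood base 280 (x) x 200 (y) x 18 mm; its top is the bed, clear from the near end (x -140 mm) to the fence. Side rails 20 wide, 34 mm above the bed, centred at y +-88, x 35 to 120 mm; pale cross block 52 mm above the bed at the end. Origin: centre of the underside, bench height. x points from the near end to the fence (push direction), z up.
- fence: Dark wooden fence across the jig, 16 mm thick, 140 mm wide (local y), its top 42 mm above the bed. It slides along the jig's x axis on springs. Origin: middle of its pressing face, at bed height; axes as the jig's.
- fence_face (a point): Middle of the fence's flat pressing face, 15 mm above the bed; it moves with the fence. At rest it is 45 mm along the jig's x axis from the jig's origin. x axis: direction to push.
- fence_travel (a joint): How far the fence is pushed along the jig's x, m: 0 at rest, 0.036 at its stop; it springs back. Push: 2.4 N to start it, then 0.6 N per mm. Black pointers on the fence run over scales on both side rails: white 0 to 10 mm, green 10 to 22 (8.4 to 15.6 N), amber 22 to 28, red beyond.
- panel: Pale T-shaped relief panel, 30 mm thick, 130 mm long (x), about 0.17 kg, carved side up on the bench. Wide head: x +15 to +65 mm, 120 mm wide, straight edge at +x. Stem: x -65 to +15 mm, 46 mm wide, flat sides, to grip across. Carving rises 7 mm on the head, 2 mm on the stem. Origin: centre of the underside; x towards the head edge, within 50 degrees of straight away from the robot; z up.
- panel_edge (a point): Middle of the straight edge face of the panel's head, 65 mm ahead of the panel's origin, at half thickness (15 mm above the underside).
- panel_grip (a point): Point in the stem at half thickness, 15 mm behind the panel's origin (80 mm behind the straight edge), a good place to grip across the 46 mm width; axes as the panel's.
- gouge_red: Carving gouge with a red handle end, 186 mm long, 21 mm high, lying beyond the panel's head (about 115 mm ahead of the panel's origin), roughly across it; leave it alone. Origin: near its middle at bench height, x towards the blade.
- gouge_black: Carving gouge with a black handle end, 186 mm long, 21 mm high, lying behind the end of the panel's stem (about 115 mm behind the panel's origin), roughly across it; leave it alone. Origin: near its middle at bench height, x towards the blade.
- mallet: Round carver's mallet standing upright on its dark head (86 mm diameter, 112 mm high), pale handle on top, 243 mm high in all; at the left of the bench; leave it alone. Origin: centre of its foot.
Things that resemble listed ones, but are neither listed nor needed, are in the scene too. What is shaped like the panel but orange or purple is not meant.

How it is judged:
At the end, for the whole second after the job is handed in: Panel flat on the bed (within 4 mm, 0.08 rad), head edge against the fence (5 mm), centred within 10 mm, square within 0.07 rad, held still by the robot, pressing the fence with 5.5 to 18.5 N at 9 to 23 mm travel (pointers in the green) all through the last second (contact force between panel and fence between 5.5 and 18.5 N and value of joint fence_travel between 0.009 and 0.023 m and velocity of joint fence_travel between -0.005 and 0.005 m/s and x of panel_edge in the frame of fence_face between -0.005 and 0.004 m and y of panel_edge in the frame of fence_face between -0.01 and 0.01 m and z of panel in the frame of jig between 0.014 and 0.0225 m and angle between panel's own z axis and vertical below 0.08 rad and angle between the x axis of panel and the x axis of jig, either way round below 0.07 rad and linear speed of panel below 0.01 m/s and contact force between any of the fingers, the arm and panel above 1 N); the arm keeps its last pose, push and grip.
It fails at once if the fence's pointers are pushed into the red part of the scale (travel over 28 mm) (value of joint fence_travel above 0.029 m).
It fails at once if a gouge or the mallet is shifted by more than 30 mm, or the mallet is knocked over (distance of any of gouge_red, gouge_black, mallet from where it was at the start of the episode above 0.03 m or angle between mallet's own z axis and vertical above 0.5 rad).
It also fails if it takes over 40 s, if anything falls off the work surface, if the arm or the gripper's body presses on something with over 40 N, if the wrist force passes 120 N, or if a joint passes its speed limit or range.

## Working session

There is one attempt and no reset: what is moved stays moved. The work goes in short steps, Python scripts to look and compute and a shell command to move; the robot and the scene stay as the last step left them, time stands still between calls to the robot, and variables do not carry over. Pictures are saved under pics/ and viewed, and the job is handed in when it is done.

```bash
mkdir -p pics
cat > h.py <<'E'
import numpy as np, cv2
from station import manip, get_image, get_calibration
def cal(n):
    c=get_calibration(n); return np.array(c["camera_matrix"]),np.array(c["R"]),np.array(c["t"]).reshape(3)
def ray(n,px,z):
    K,R,t=cal(n); C=-R.T@t; d=R.T@np.linalg.solve(K,np.array([px[0],px[1],1.])); return C+d*(z-C[2])/d[2]
def proj(n,X):
    K,R,t=cal(n); p=K@(R@np.array(X)+t); return p[:2]/p[2]
def snap(n,f):
    im=get_image(n)[:,:,::-1].copy(); cv2.imwrite('pics/'+f,im); return im
E
python3 - <<'E'
from h import *
snap('top','top0.png'); snap('side','side0.png')
print(manip.read_state())
for n in('top','side'): K,R,t=cal(n); print(n,-R.T@t)
E
```

```text
{'t': 0.1, 'joint_positions': array([ 1.00919317e+00,  2.59257509e-01,  1.53597779e+00,  2.58834063e-06,
        1.34799518e+00, -2.02786748e-01]), 'joint_vel': array([ 1.75853404e-03, -4.01176647e-05, -3.47833162e-03, -1.97428475e-04,
       -6.51090734e-04,  4.03122663e-04]), 'tau': array([ 3.42562729e-03, -4.46960771e+01, -2.91247559e+01, -2.17072425e-04,
        6.15223529e-03, -3.72158649e-05]), 'position': array([0.19285434, 0.51457417, 0.23056295]), 'tool_rot': array([-0.69522013,  0.69629402, -0.12639825,  0.12596467]), 'ft_force': array([ 1.02902115, -0.35772494, -0.59441285]), 'torque': array([-0.01796948,  0.00990114, -0.03848252]), 'finger_gap': 0.0853506353880265}
top [0.39057443 0.12469274 1.01872327]
side [ 0.4485794  -0.79213474  0.63904797]
```

View pics/top0.png

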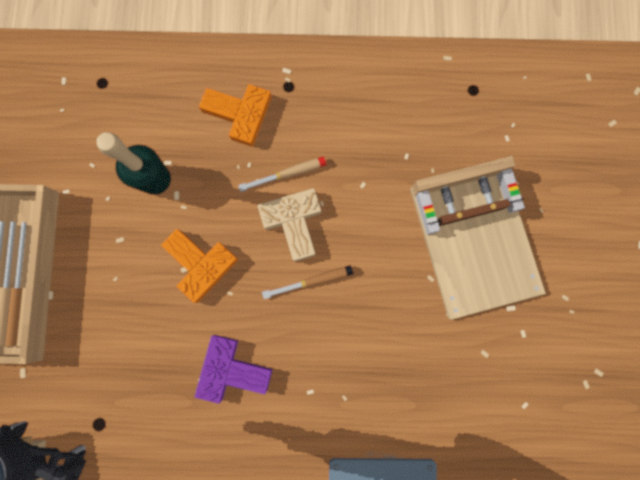

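View pics/side0.png

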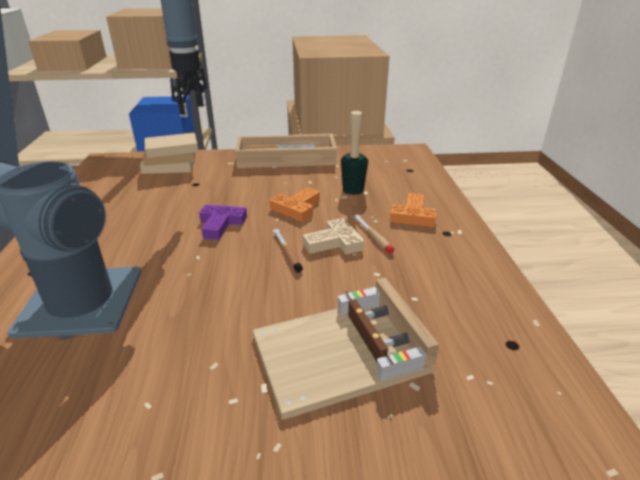

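The picture pixels here are from the top view. There are four T shapes: orange at (238,112), orange at (200,265), purple at (232,370) and pale at (292,222). The pale one fits the description: it is uncoloured, the red gouge (285,175) lies beyond its head and the black one (310,283) behind its stem. I'll confirm that with a crop and measure it.

Run:
```python
from h import *
im=cv2.imread('pics/top0.png')
crop=cv2.resize(im[150:310,230:360],None,fx=3.5,fy=3.5,interpolation=cv2.INTER_CUBIC)
j=cv2.resize(im[140:330,395:560],None,fx=3,fy=3,interpolation=cv2.INTER_CUBIC)
cv2.imwrite('pics/crop.png',crop);cv2.imwrite('pics/jig.png',j)
hsv=cv2.cvtColor(im,cv2.COLOR_BGR2HSV)
for p in[(293,240),(290,205),(475,270),(560,300),(350,240),(515,320)]: print(p,hsv[p[1],p[0]])
for nm,(x0,y0,x1,y1) in dict(panel=(250,180,330,268),jig=(400,140,560,330)).items():
    m=((hsv[:,:,2]>(175 if nm=='panel' else 165))&(hsv[:,:,1]<(115))).astype(np.uint8)*255
    mm=np.zeros_like(m); mm[y0:y1,x0:x1]=m[y0:y1,x0:x1]
    mm=cv2.morphologyEx(mm,cv2.MORPH_CLOSE,np.ones((3,3)))
    cs=sorted(cv2.findContours(mm,0,2)[0],key=cv2.contourArea)
    for c in cs[-2:]:
        print(nm,cv2.contourArea(c),cv2.boundingRect(c),cv2.minAreaRect(c), cv2.approxPolyDP(c,3,True)[:,0].tolist())
```

```text
(293, 240) [ 17  97 199]
(290, 205) [ 17  86 189]
(475, 270) [ 18  79 210]
(560, 300) [ 15 141 175]
(350, 240) [ 14 141 176]
(515, 320) [ 14 138 177]
panel 32.0 (250, 180, 16, 6) ((257.1470947265625, 181.08822631835938), (4.123105525970459, 15.764815330505371), 75.96376037597656) [[250, 185], [265, 180], [253, 180]]
panel 2199.5 (257, 188, 64, 73) ((294.1238708496094, 226.41287231445312), (64.27014923095703, 60.34306335449219), 73.3007583618164) [[313, 188], [287, 195], [277, 204], [257, 205], [264, 228], [282, 224], [293, 260], [314, 253], [303, 218], [320, 209]]
jig 302.5 (463, 192, 29, 18) ((476.3235778808594, 199.2941131591797), (13.824529647827148, 28.134132385253906), 75.96376037597656) [[489, 194], [464, 196], [464, 208], [490, 202]]
jig 9687.0 (410, 156, 135, 164) ((475.4878845214844, 241.78289794921875), (150.72003173828125, 111.20221710205078), 76.50426483154297) [[512, 156], [424, 178], [410, 188], [435, 273], [427, 278], [437, 280], [450, 319], [502, 304], [507, 305], [507, 311], [514, 310], [510, 302], [544, 293], [519, 216], [475, 228], [454, 229], [449, 237], [428, 234], [439, 228], [436, 223], [428, 224], [436, 217], [426, 216], [423, 207], [432, 203], [420, 189], [514, 165]]
```

View pics/crop.png

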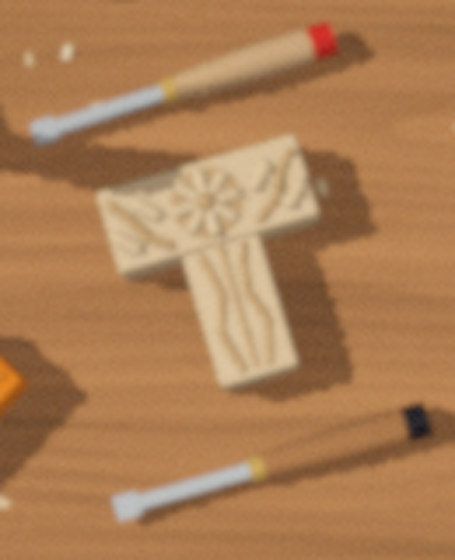

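View pics/jig.png

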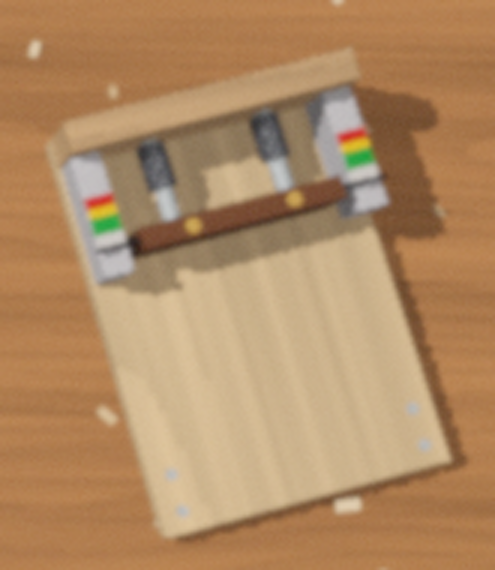

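Run:
```python
from h import *
T=lambda x,y,z:ray('top',(x,y),z)[:2]
hl,hr=T(257.7,205.7,.03),T(313.7,188.6,.03); bl,br=T(264.9,228.3,.03),T(321.1,211.1,.03)
sl,sr=T(293.4,260.9,.03),T(315.1,254.6,.03); nl,nr=T(282.6,223.7,.03),T(304.9,218,.03)
n=np.linalg.norm
print('head w',n(hl-hr),n(bl-br),'depth',n(hl-bl),n(hr-br),'stem w',n(sl-sr),n(nl-nr))
a=lambda v:np.degrees(np.arctan2(v[1],v[0]))
ax=lambda v:a([v[1],-v[0]]) # left->right? v is right-to-left vector=y axis
print('yaws',ax(hl-hr),ax(bl-br),ax(sl-sr),a(nl-sl),a(nr-sr),a((hl+hr)/2-(sl+sr)/2), 'len',n((hl+hr)/2-(sl+sr)/2))
print('origin', (hl+hr+sl+sr)/4, 'grip by stem', (sl+sr)/2)
c=[T(449.3,319,.018),T(545.7,293.3,.018),T(411.7,188.3,.018)]
print('jig near w',n(c[0]-c[1]),'len',n(c[2]-c[0]),'yaw',ax(c[0]-c[1]),a(c[2]-c[0]))
nm=(c[0]+c[1])/2
for y in(a(c[2]-c[0]),ax(c[0]-c[1])):
  u=np.array([np.cos(np.radians(y)),np.sin(np.radians(y))]); print('near mid',nm,'origin',nm+.14*u,'fence',nm+.185*u)
f=[T(441,224,.06),T(508,206.7,.06)]
print('fence',n(f[0]-f[1]),ax(f[0]-f[1]),sum(f)/2)
```

```text
head w 0.1182760136241012 0.11794709629421858 depth 0.04857858434695674 0.04883680838498129 stem w 0.044847370506416386 0.04617397703536087
yaws 18.338202916110742 18.210980586273838 17.107908927266877 17.431087004314207 16.460650063402547 17.99945597913694 len 0.12881710019657666
origin [0.54654844 0.17688784] grip by stem [0.48529208 0.15698508]
jig near w 0.2024486014595592 len 0.27416063732064727 yaw 15.260007507324598 15.15219688042675
near mid [ 0.39531101 -0.23043281] origin [ 0.53044389 -0.19383906] fence [ 0.57387946 -0.18207678]
near mid [ 0.39531101 -0.23043281] origin [ 0.5303748  -0.19358485] fence [ 0.57378816 -0.18174086]
fence 0.1381502723118963 15.377227181818727 [ 0.57083737 -0.17652589]
```

```bash
cat >> h.py <<'E'
from scipy.spatial.transform import Rotation as Ro
def tool():
    s=manip.read_state(); q=s['tool_rot']; return np.array(s['position']),Ro.from_quat([q[1],q[2],q[3],q[0]]),s
def target(yaw_deg,flip=0):
    # tool y down, tool z along panel y (or opposite)
    c,s=np.cos(np.radians(yaw_deg)),np.sin(np.radians(yaw_deg)); y=np.array([0,0,-1.]); z=np.array([-s,c,0])*(-1 if flip else 1)
    return Ro.from_matrix(np.c_[np.cross(y,z),y,z])
def delta(p,yaw):
    P,R,s=tool(); best=min((target(yaw,f) for f in(0,1)),key=lambda r:(R.inv()*r).magnitude())
    return R.inv().apply(np.array(p)-P)*1000,(R.inv()*best).as_rotvec(degrees=True)
E
python3 - <<'E'
from h import *
P,R,s=tool(); print(R.as_matrix().round(3))
u=np.array([np.cos(np.radians(17.7)),np.sin(np.radians(17.7))]); g=np.array([.5465,.1769])-.016*u
print(g,delta([*g,.12],17.7),delta([*g,0.0],17.7))
# side check
im=cv2.imread('pics/side0.png')
def pan(x,y,z): return [*(np.array([.5465,.1769])+x*u+y*np.array([-u[1],u[0]])),z]
v=np.array([np.cos(np.radians(15.2)),np.sin(np.radians(15.2))])
def jg(x,y,z): return [*(np.array([.5304,-.1937])+x*v+y*np.array([-v[1],v[0]])),z]
pts=[pan(.065,.06,.03),pan(.065,-.06,.03),pan(.015,-.06,.03),pan(-.065,.023,.03),pan(-.065,-.023,.03),jg(-.14,.1,.018),jg(-.14,-.1,.018),jg(.045,.07,.06),jg(.045,-.07,.06),jg(.14,-.1,.07),jg(.14,.1,.07)]
big=cv2.resize(im[190:430,230:460],None,fx=2.5,fy=2.5,interpolation=cv2.INTER_CUBIC)
for p in pts:
    q=(proj('side',p)-[230,190]+.5)*2.5; cv2.drawMarker(big,tuple(int(a) for a in q),(255,0,255),0,10,1)
cv2.imwrite('pics/chk.png',big)
E
```

```text
[[ 0.936 -0.001  0.351]
 [-0.351 -0.001  0.936]
 [-0.    -1.    -0.002]]
[0.53125742 0.17203547] (array([ 437.17616245,  110.74130261, -201.71002083]), array([  0.08209112, -38.25868993,  -0.04900694])) (array([ 437.21604184,  230.74114166, -201.51757065]), array([  0.08209112, -38.25868993,  -0.04900694]))
```

View pics/chk.png

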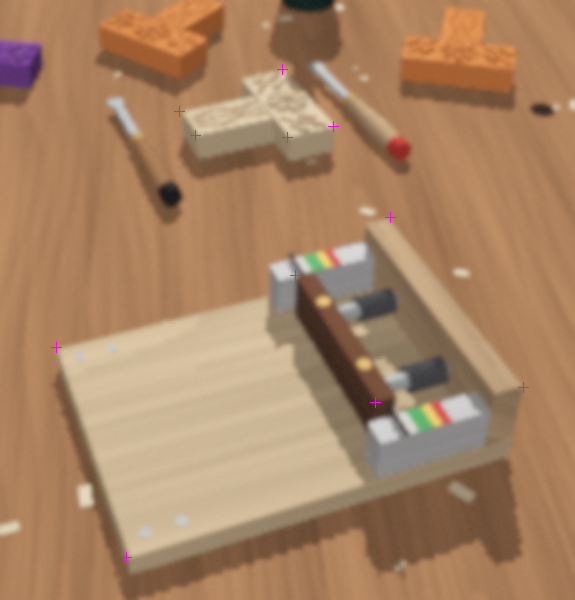

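```bash
python3 -m pendant '[0.1,0.02,-0.05,0,-9,0,1, 0.2,0.05,-0.1,0,-19,0,1, 0.3,0.08,-0.15,0,-29,0,1, 0.4,0.11,-0.19,0,-38.3,0,1, 0.437,0.111,-0.202,0.1,-38.3,0,1, 0.437,0.111,-0.202,0.1,-38.3,0,1, 0.437,0.111,-0.202,0.1,-38.3,0,1, 0.437,0.111,-0.202,0.1,-38.3,0,1, 0.437,0.111,-0.202,0.1,-38.3,0,1, 0.437,0.111,-0.202,0.1,-38.3,0,1]' 80
python3 - <<'E'
from h import *
print(delta([.5313,.1720,0.0],17.7))
snap('top','top1.png')
E
```

```text
t: 1.35
position: [0.5307, 0.1713, 0.119]
tool_rot: [0.699, -0.698, -0.107, 0.109]
ft_force: [-0.9, 0.8, 0.5]
finger_gap: 0.0856
(array([  1.08363188, 118.99198125,   0.30757342]), array([-0.07284644, -0.0667989 , -0.14479972]))
```

View pics/top1.png

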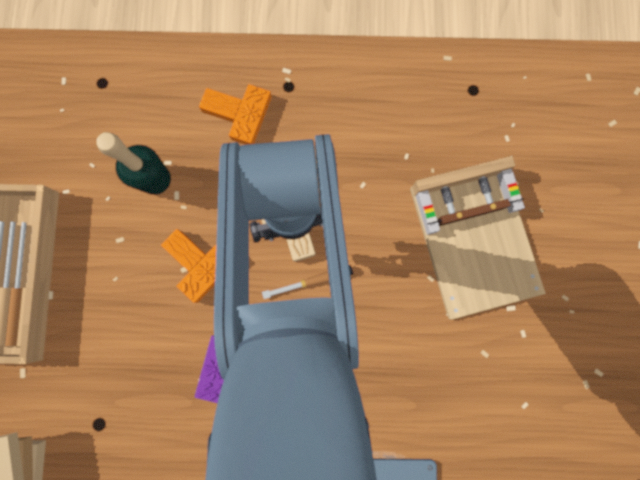

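The arm hides the panel from above. The gripper is above the stem as planned, so I'll descend and close.

```bash
python3 -m pendant '[0.001,0.05,0,0,0,0,1, 0.001,0.1,0,0,0,0,1, 0.001,0.117,0,0,0,0,1, 0.001,0.117,0,0,0,0,1, 0.001,0.117,0,0,0,0,1]'
python3 - <<'E'
from h import *
im=snap('side','s1.png'); cv2.imwrite('pics/s1c.png',cv2.resize(im[150:300,220:440],None,fx=3.5,fy=3.5,interpolation=cv2.INTER_CUBIC))
E
```

```text
t: 2.02
position: [0.5321, 0.1733, 0.0043]
tool_rot: [0.699, -0.698, -0.11, 0.109]
ft_force: [0.4, -0.9, 0.0]
finger_gap: 0.0851
```

View pics/s1c.png

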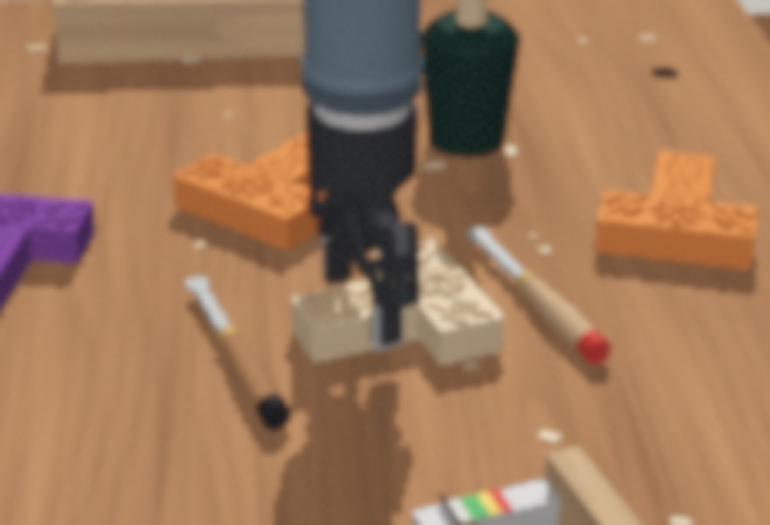

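Seen from the side, the fingers straddle the stem (finger at crop (390,320)), clear of the head and of both gouges. Closing now.

```bash
python3 -m pendant '[0,0.003,0,0,0,0,0.5, 0,0.003,0,0,0,0,0.3, 0,0.003,0,0,0,0,0, 0,0.003,0,0,0,0,0, 0,0.003,0,0,0,0,0, 0,0.003,0,0,0,0,0]' 80
python3 -m pendant '[0,-0.03,0,0,0,0,0, 0,-0.06,0,0,0,0,0, 0,-0.1,0,0,0,0,0, 0,-0.13,0,0,0,0,0, 0,-0.13,0,0,0,0,0]'
python3 - <<'E'
from h import *
im=snap('side','s2.png'); cv2.imwrite('pics/s2c.png',cv2.resize(im[90:310,220:440],None,fx=2.6,fy=2.6,interpolation=cv2.INTER_CUBIC))
E
```

```text
t: 2.82
position: [0.533, 0.1732, 0.0025]
tool_rot: [0.699, -0.698, -0.11, 0.108]
ft_force: [-0.8, 0.1, 5.9]
finger_gap: 0.0447
t: 3.45
position: [0.5342, 0.1731, 0.1346]
tool_rot: [0.699, -0.698, -0.112, 0.106]
ft_force: [1.0, 0.2, -2.2]
finger_gap: 0.0447
```

View pics/s2c.png

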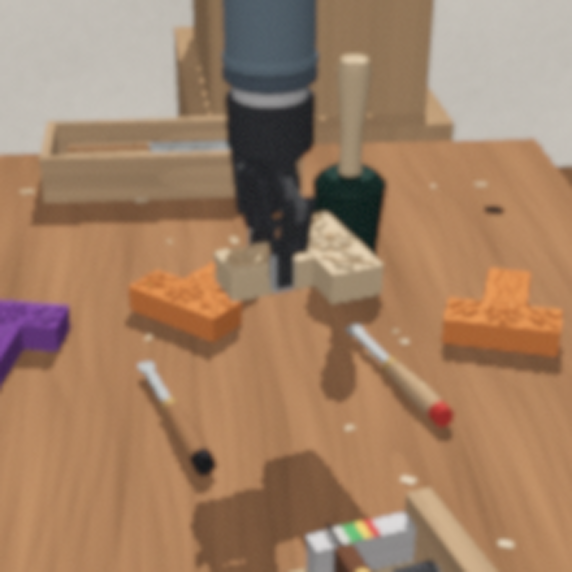

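Run:
```python
from h import *
v=np.array([np.cos(np.radians(15.2)),np.sin(np.radians(15.2))]); O=np.array([.5304,-.1937])
im=cv2.imread('pics/top1.png')
def J(cx,cy,z):
    d=ray('top',(cx/3+395,cy/3+140),z)[:2]-O; return (d@v*1e3).round(1),(d@[-v[1],v[0]]*1e3).round(1)
for n,a in dict(Lnear_out=(95,283,.052),Lnear_in=(133,272,.052),Rnear_in=(345,215,.052),Rnear_out=(388,205,.052),block_nl=(68,150,.07),block_nr=(357,75,.07),block_fr=(352,48,.07),nearL=(163,537,.018),nearR=(452,460,.018),farL=(50,145,.018),screw1=(193,225,.06),screw2=(295,199,.06),fL=(138,252,.06),fLback=(133,236,.06),fR=(343,199,.06)).items(): print(n,J(*a))
b=cv2.resize(im[150:245,400:530],None,fx=6,fy=6,interpolation=cv2.INTER_CUBIC); cv2.imwrite('pics/j1.png',b)
print(proj('top',[0.5304,-.1937,.018]))
```

```text
Lnear_out (np.float64(31.3), np.float64(106.0))
Lnear_in (np.float64(32.2), np.float64(79.7))
Rnear_in (np.float64(34.0), np.float64(-67.3))
Rnear_out (np.float64(33.3), np.float64(-97.1))
block_nl (np.float64(118.3), np.float64(103.2))
block_nr (np.float64(119.9), np.float64(-95.7))
block_fr (np.float64(138.3), np.float64(-98.1))
nearL (np.float64(-140.1), np.float64(101.1))
nearR (np.float64(-139.9), np.float64(-101.2))
farL (np.float64(134.0), np.float64(101.1))
screw1 (np.float64(51.6), np.float64(35.0))
screw2 (np.float64(51.6), np.float64(-35.2))
fL (np.float64(43.3), np.float64(75.0))
fLback (np.float64(54.3), np.float64(75.2))
fR (np.float64(43.8), np.float64(-65.9))
[477.29822555 238.72296094]
```

View pics/j1.png

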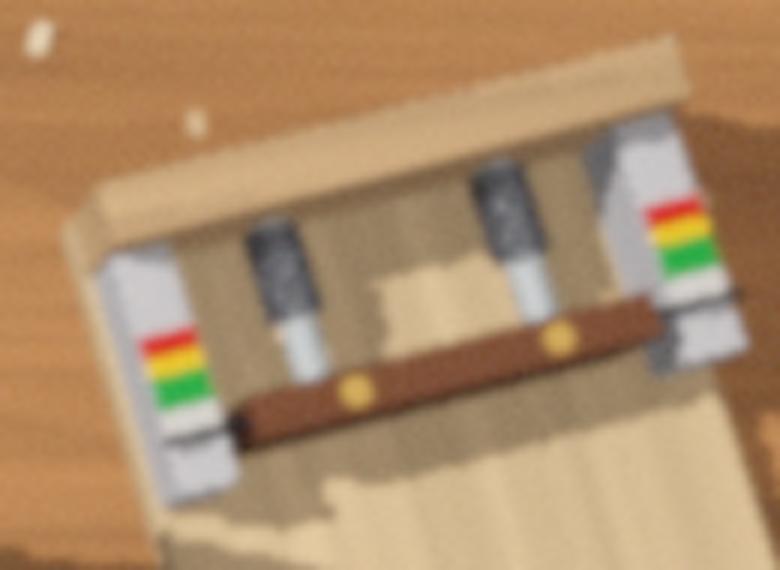

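```bash
cat >> h.py <<'E'
V=np.array([np.cos(np.radians(15.2)),np.sin(np.radians(15.2))]); O=np.array([.5304,-.1937])
def jp(x,y,z): return [*(O+x*V+y*np.array([-V[1],V[0]])),z]
E
python3 - <<'E'
from h import *
print(delta(jp(-.056,0,.12),15.2))
E
```

```text
(array([-169.99535493,   11.86915188, -346.02860208]), array([-0.0129471 ,  2.53190329,  0.25442064]))
```

```bash
python3 -m pendant '[-0.025,0,-0.05,0,0.5,0,0, -0.05,0,-0.1,0,1,0,0, -0.075,0,-0.15,0,1.5,0,0, -0.1,0,-0.2,0,2,0,0, -0.125,0,-0.25,0,2.5,0.2,0, -0.15,0.005,-0.3,0,2.5,0.2,0, -0.17,0.012,-0.346,0,2.5,0.25,0, -0.17,0.012,-0.346,0,2.5,0.25,0, -0.17,0.012,-0.346,0,2.5,0.25,0, -0.17,0.012,-0.346,0,2.5,0.25,0]'
python3 - <<'E'
from h import *
print(delta(jp(-.056,0,.022),15.2))
snap('side','s3.png')
snap('top','t3.png')
E
```

```text
t: 4.75
position: [0.476, -0.2068, 0.1192]
tool_rot: [0.701, -0.7, -0.094, 0.095]
ft_force: [0.5, 0.6, -2.9]
finger_gap: 0.0448
(array([-5.22588671e-02,  9.71978304e+01, -1.81870444e+00]), array([-0.10071266,  0.11342084, -0.04350166]))
```

View pics/s3.png

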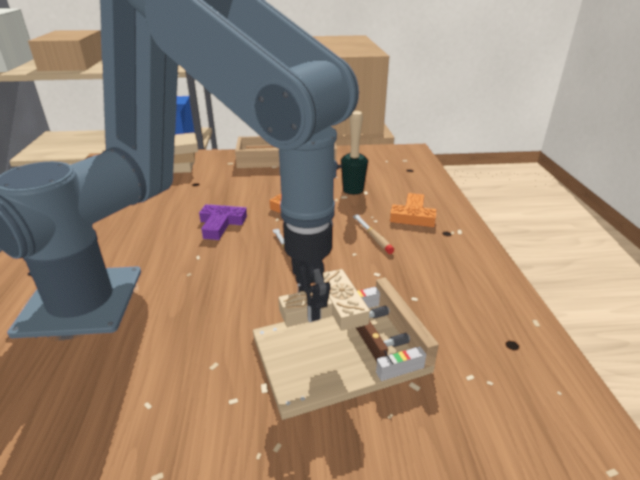

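View pics/t3.png

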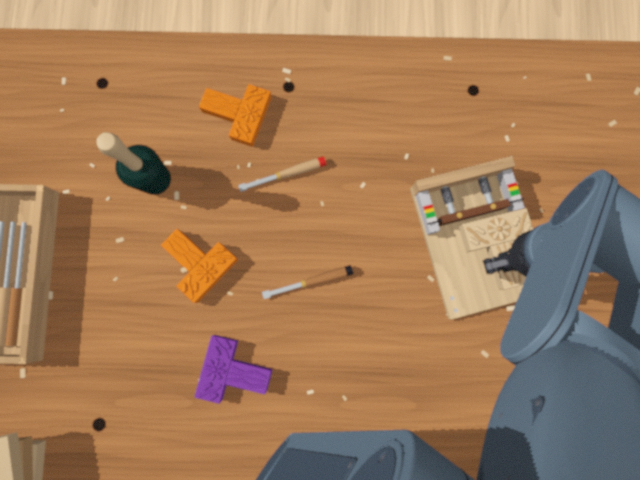

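Run:
```python
from h import *
im=cv2.imread('pics/t3.png')
cv2.imwrite('pics/t3c.png',cv2.resize(im[150:280,405:550],None,fx=5,fy=5,interpolation=cv2.INTER_CUBIC)[:600])
```

```text
(no output)
```

View pics/t3c.png

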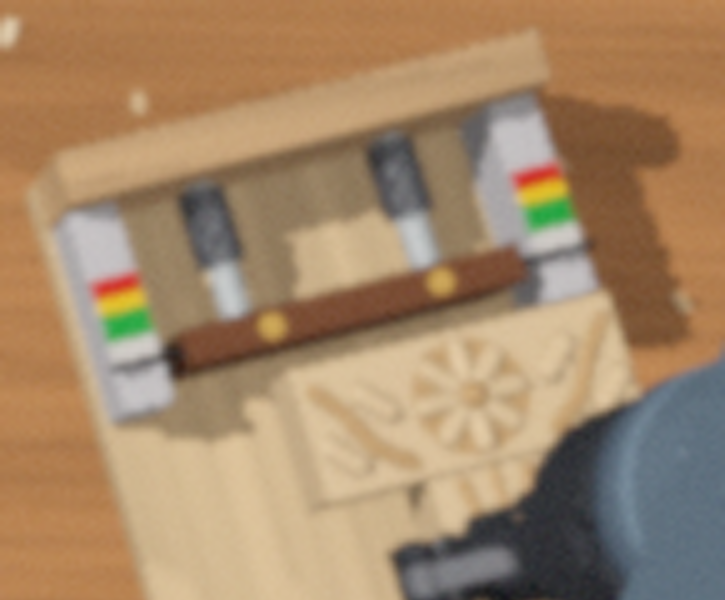

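Run:
```python
from h import *
def J(cx,cy,z):
    d=ray('top',(cx/5+405,cy/5+150),z)[:2]-O; return (d@V*1e3).round(1),(d@[-V[1],V[0]]*1e3).round(1)
for c in[(292,371),(607,292),(322,505)]: print(J(*c,.1467))
```

```text
(np.float64(24.5), np.float64(60.7))
(np.float64(24.0), np.float64(-57.5))
(np.float64(-24.1), np.float64(64.2))
```

The panel sits square and centred within about 2 mm. Its edge is at jig x ≈ 24 mm, some 20 mm short of the fence. Now I'll lower it.

```bash
python3 -m pendant '[0,0.03,-0.001,0,0,0,0, 0,0.06,-0.001,0,0,0,0, 0,0.085,-0.001,0,0,0,0, 0,0.094,-0.001,0,0,0,0, 0,0.097,-0.001,0,0,0,0, 0,0.097,-0.001,0,0,0,0, 0,0.097,-0.001,0,0,0,0]'
python3 - <<'E'
from h import *
im=snap('side','s4.png'); cv2.imwrite('pics/s4c.png',cv2.resize(im[240:430,240:450],None,fx=3,fy=3,interpolation=cv2.INTER_CUBIC))
P,R,s=tool(); d=P[:2]-O; print(P,d@V,d@[-V[1],V[0]],s['ft_force'],delta(jp(-.056,0,.0205),15.2))
E
```

```text
t: 5.72
position: [0.4773, -0.2083, 0.0237]
tool_rot: [-0.701, 0.701, 0.095, -0.094]
ft_force: [-0.5, 0.3, -2.5]
finger_gap: 0.0448
[ 0.47725103 -0.20823971  0.02359223] -0.05510178898235313 -9.597642616271385e-05 [ 0.10740074  0.79060834 -2.25605264] (array([-0.90107243,  3.09125784,  0.10024069]), array([0.03737656, 0.14312972, 0.05756914]))
```

View pics/s4c.png

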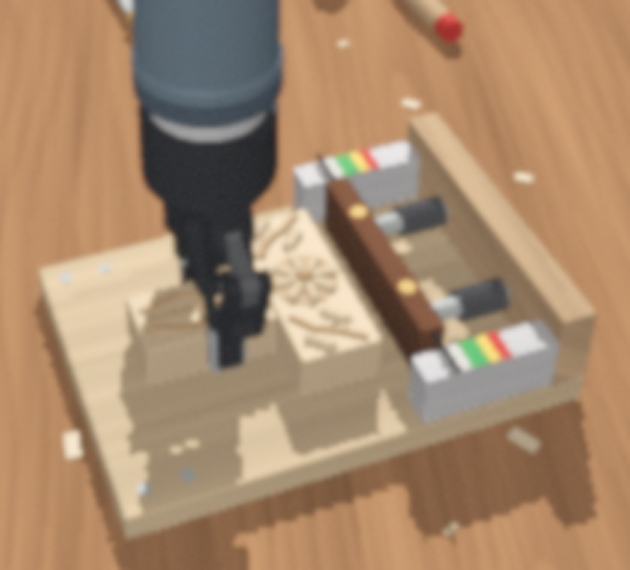

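```bash
python3 -m pendant '[0,0.0015,0,0,0,0,0, 0,0.003,0,0,0.1,0,0, 0,0.003,0,0,0.1,0,0, 0,0.003,0,0,0.1,0,0]'
```

```text
t: 6.28
position: [0.4773, -0.2084, 0.0206]
tool_rot: [-0.701, 0.701, 0.094, -0.093]
ft_force: [-0.3, -0.7, -0.7]
finger_gap: 0.0445
```

```bash
python3 -m pendant '[0.002,0.001,0,0,0,0,0, 0.007,0.001,0,0,0,0,0, 0.012,0.001,0,0,0,0,0, 0.016,0.001,0,0,0,0,0, 0.017,0.001,0,0,0,0,0, 0.017,0.001,0,0,0,0,0]'
python3 - <<'E'
from h import *
P,R,s=tool(); d=P[:2]-O; print(P,d@V,d@[-V[1],V[0]],s['ft_force'],R.inv().apply(s['ft_force']),s['torque'],delta(jp(-.02,0,.0200),15.2))
E
```

```text
t: 7.02
position: [0.4938, -0.2042, 0.0205]
tool_rot: [-0.7, 0.701, 0.094, -0.093]
ft_force: [-3.0, -0.8, 6.4]
finger_gap: 0.0448
[ 0.49383472 -0.20416841  0.02047505] -0.038030801275532614 -0.0005151729608498679 [-3.01928961 -0.75756074  6.41238307] [-3.10493692 -6.41599833  0.0547443 ] [0.3640184  0.39642399 0.08028467] (array([18.03078653,  0.49482217,  0.49674517]), array([0.08144859, 0.06074784, 0.06512318]))
```

```bash
python3 -m pendant '[0.003,0,0,0,0,0,0, 0.006,0,0,0,0,0,0, 0.009,0,0,0,0,0,0, 0.011,0,0,0,0,0,0, 0.012,0,0,0,0,0,0, 0.012,0,0,0,0,0,0]'
python3 - <<'E'
from h import *
P,R,s=tool(); d=P[:2]-O; print(P,d@V,d@[-V[1],V[0]],R.inv().apply(s['ft_force']),s['torque'],delta(jp(-.02,0,.0200),15.2))
im=snap('side','s5.png'); cv2.imwrite('pics/s5c.png',cv2.resize(im[260:400,290:450],None,fx=4.2,fy=4.2,interpolation=cv2.INTER_CUBIC))
im=snap('top','t5.png'); cv2.imwrite('pics/t5c.png',cv2.resize(im[150:260,405:550],None,fx=5,fy=5,interpolation=cv2.INTER_CUBIC))
E
```

```text
t: 7.78
position: [0.5036, -0.2016, 0.0205]
tool_rot: [-0.7, 0.701, 0.093, -0.095]
ft_force: [-9.7, -4.9, 6.0]
finger_gap: 0.0448
[ 0.50359565 -0.20155383  0.02045659] -0.02792582379051879 -0.0005512623538055676 [-10.65701685  -5.97252272  -2.16921262] [-0.34389668  1.26554943  0.44749361] (array([7.9283435 , 0.43509053, 0.53208146]), array([ 0.05129298,  0.14152136, -0.15187199]))
```

View pics/s5c.png

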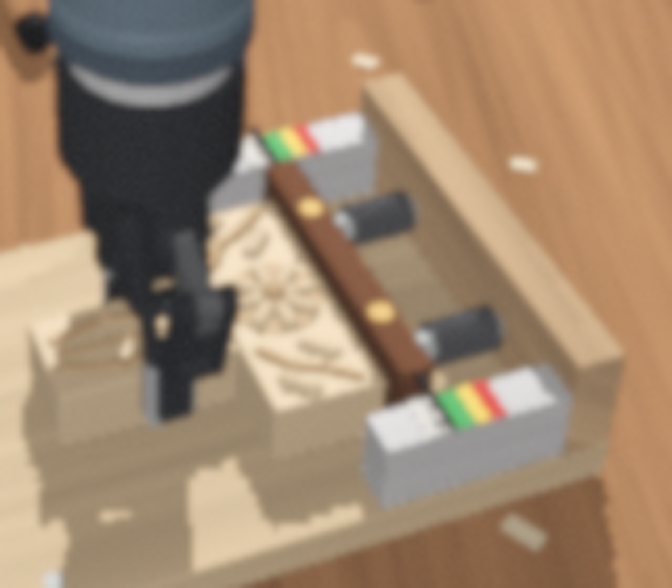

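View pics/t5c.png

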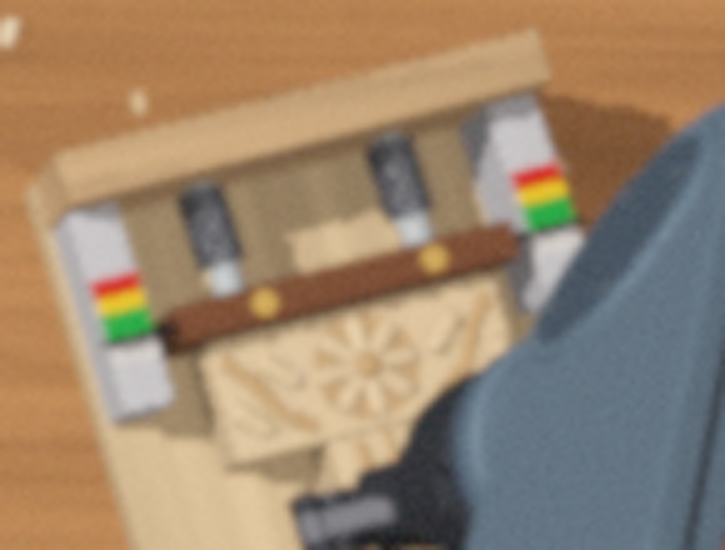

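Run:
```python
from h import *
im=cv2.imread('pics/t5.png')
cv2.imwrite('pics/t5d.png',cv2.resize(im[192:250,430:515],None,fx=9,fy=9,interpolation=cv2.INTER_CUBIC))
def J(cx,cy,z):
    d=ray('top',(cx/5+405,cy/5+150),z)[:2]-O; return (d@V*1e3).round(1),(d@[-V[1],V[0]]*1e3).round(1)
for n,c in dict(hl=(205,352,.048),hr=(512,272,.048),hbl=(232,466,.048),fl=(175,353,.06),fr=(520,265,.06),s1=(265,303,.06),s2=(434,258,.06)).items(): print(n,J(*c))
```

```text
hl (np.float64(49.0), np.float64(60.0))
hr (np.float64(49.7), np.float64(-68.4))
hbl (np.float64(2.6), np.float64(62.6))
fl (np.float64(50.3), np.float64(75.0))
fr (np.float64(50.4), np.float64(-67.3))
s1 (np.float64(60.6), np.float64(35.0))
s2 (np.float64(61.5), np.float64(-35.0))
```

View pics/t5d.png

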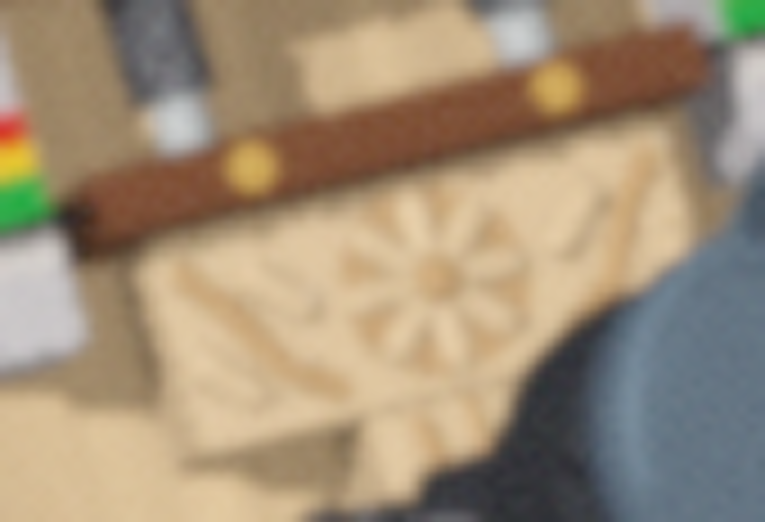

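```bash
python3 -m pendant '[0.003,0,0,0,0,0,0, 0.005,0,0,0,0,0,0, 0.007,0,0,0,0,0,0, 0.008,0,0,0,0,0,0, 0.008,0,0,0,0,0,0, 0.008,0,0,0,0,0,0, 0.008,0,0,0,0,0,0, 0.008,0,0,0,0,0,0]'
python3 - <<'E'
from h import *
P,R,s=tool(); d=P[:2]-O; print(P,d@V,d@[-V[1],V[0]],R.inv().apply(s['ft_force']),s['torque'],delta(jp(-.02,0,.0200),15.2))
im=snap('side','s6.png'); cv2.imwrite('pics/s6c.png',cv2.resize(im[260:400,290:450],None,fx=4.2,fy=4.2,interpolation=cv2.INTER_CUBIC))
im=snap('top','t6.png'); cv2.imwrite('pics/t6c.png',cv2.resize(im[150:260,405:550],None,fx=5,fy=5,interpolation=cv2.INTER_CUBIC))
E
```

```text
t: 8.88
position: [0.5086, -0.2003, 0.0205]
tool_rot: [-0.7, 0.701, 0.092, -0.098]
ft_force: [-13.3, -6.9, 7.2]
finger_gap: 0.0446
[ 0.50864985 -0.20029586  0.02051706] -0.022718618636974466 -0.0006624611269911047 [-14.74369754  -7.0887218   -3.13966115] [-0.73846669  1.49891338  0.4589657 ] (array([2.72527654, 0.49564252, 0.65138275]), array([ 0.01793361,  0.23652946, -0.44649946]))
```

View pics/s6c.png

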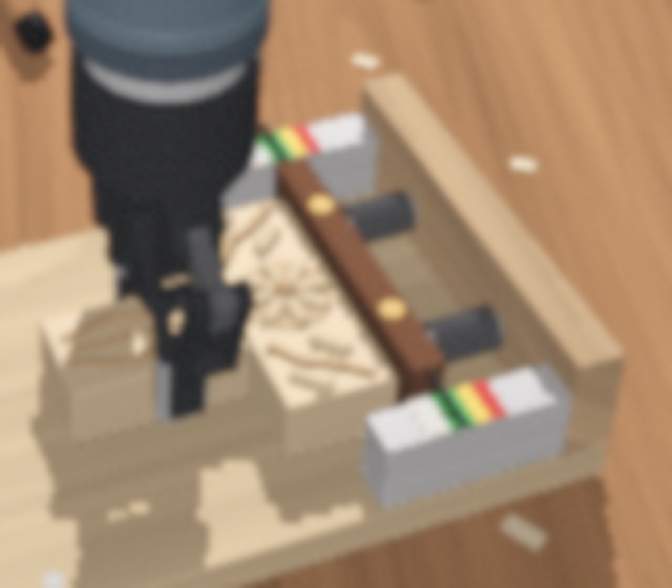

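View pics/t6c.png

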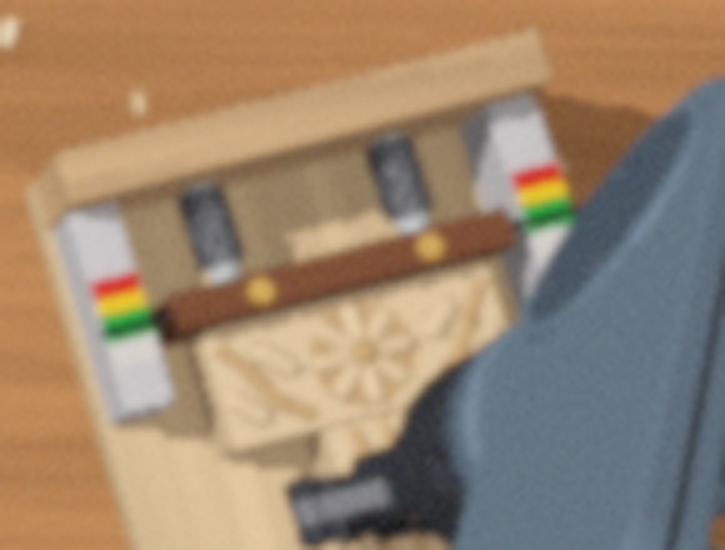

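Run:
```python
from h import *
def scr(x,y):
    d=ray('top',(x/5+405,y/5+150),.06)[:2]-O; return (d@V*1e3).round(1),(d@[-V[1],V[0]]*1e3).round(1)
print('screws',scr(260,290),scr(430,246),'head',scr(200,338),scr(503,262),scr(231,452))
for i in range(8): get_image('top')
P,R,s=tool(); d=P[:2]-O; print(s['t'],P,d@V,R.inv().apply(s['ft_force']),s['finger_gap'],abs(s['joint_vel']).max())
```

```text
screws (np.float64(66.1), np.float64(35.4)) (np.float64(66.5), np.float64(-34.9)) head (np.float64(53.6), np.float64(63.8)) (np.float64(53.2), np.float64(-61.1)) (np.float64(7.3), np.float64(64.9))
9.375 [ 0.50863616 -0.20027421  0.02051802] -0.022726147957542697 [-14.35399141  -8.44968908  -3.25920671] 0.045026156100387585 0.00119515653675525
```

The fence has travelled about 14.7 mm (mid-green), it is steady, and the head is square and centred to 1–2 mm. Handing in.

```bash
python3 -c "
from station import manip
print(manip.sign_off())"
```

```text
the job is handed in; nothing more can be done
None
```

The panel is flat on the jig bed with its straight edge against the fence, and the arm is still gripping it and pushing steadily. I gripped the pale panel by its stem at 80 N, carried it over the bench to the jig, and handed the job in at about 9.4 s; no verdict was reported.

**Last checks:**
- **Fence travel:** about 14.7 mm, measured from the fence's screws. Both views show the pointers inside the green, and no picture or force reading showed them near the red.
- **Push:** about 14.5 N at the wrist. I estimate 11–12 N of that reaches the fence, with the rest lost to friction on the bed.
- **Position:** head edge square to the fence within about 0.5° and centred within 1–2 mm.
- **Steadiness:** tool position unchanged over the last 0.5 s.
- **Gouges and mallet:** not touched. The arm stayed clear of them and the mid-task pictures show them in place; I did not measure them again at the end.

**Disagreements:** The fence's corners suggested a centre about 6 mm to the side of where the jig's edges put it. The fence screws agreed with the jig's edges, so I used those. One early reading of the head's width came out at 128 mm instead of 120 mm because of blur and the arm's shadow. A sharper crop brought it to 126 mm and the final picture to about 125 mm, so the centring could be off by a couple of millimetres, still well inside the 10 mm allowed.

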